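Sweep the spilled nuts into the catch pan

TASK

Three big steel hex nuts lie spilled on the workbench: with the fingertips, sweep all three along the bench through the open side of the catch pan, until each lies wholly inside it. Only push them, never pick them up off the bench, and leave the upright socket, the battery cell and everything else standing where they are.

Things in the scene. Friction and masses are not known exactly. Their poses are not given: they have to be found in the camera images.
- nut_a_center (a point): plain steel hexagonal nut lying flat on the bench, 34 mm across the flats, 39.3 mm across the corners, 18 mm high, with a 22 mm through hole, about 90 g; the point is its centre, 9 mm above its underside; z is its bore axis. One of three alike, in a loose row with the socket and the battery cell in any order, neighbours at least 50 mm apart centre to centre
- nut_b_center (a point): plain steel hexagonal nut lying flat on the bench, 34 mm across the flats, 39.3 mm across the corners, 18 mm high, with a 22 mm through hole, about 90 g; the point is its centre, 9 mm above its underside; z is its bore axis. One of three alike, in a loose row with the socket and the battery cell in any order, neighbours at least 50 mm apart centre to centre
- nut_c_center (a point): plain steel hexagonal nut lying flat on the bench, 34 mm across the flats, 39.3 mm across the corners, 18 mm high, with a 22 mm through hole, about 90 g; the point is its centre, 9 mm above its underside; z is its bore axis. One of three alike, in a loose row with the socket and the battery cell in any order, neighbours at least 50 mm apart centre to centre
- nut_a: the same nut as point nut_a_center, with its origin at the centre of its underside
- nut_b: the same nut as point nut_b_center, with its origin at the centre of its underside
- nut_c: the same nut as point nut_c_center, with its origin at the centre of its underside
- pan: aluminium catch pan fixed to the bench left of the nuts: walls 25 mm high, 4 mm thick on three sides, inside 120 mm deep (x) by 160 mm wide (y). Origin at the centre of its floor, at bench height. The open mouth is at its x = -60 mm, facing the nuts (roughly the robot's right); back wall at x = +60 mm, side walls at y = +-80 mm (inner faces). Floor flush with the bench, no lip: parts slide in
- socket: steel wrench socket standing upright among the nuts, 26 mm diameter, 38 mm high, origin at the centre of its underside; leave it standing
- cell: round battery cell, black with a copper band, standing upright among the nuts, 26 mm diameter, 50 mm high, origin at the centre of its underside; leave it standing
- tape: roll of grey tape lying flat beyond the nuts, 70 mm diameter, 24 mm high, origin under its centre; leave alone
- glue: white glue bottle with black cap, 40 mm diameter, 90 mm high, standing beyond the nuts, origin under its centre; leave alone
- driver: screwdriver lying close to the robot, origin under it; leave alone
- wrench: steel wrench lying to the right of the nuts, origin under it; leave alone
- carton: cardboard carton 90 x 70 x 50 mm at the far right, origin under its centre; leave alone
Not all that is in view belongs to the job. What is shaped like the nut_a but pink is not meant. What is shaped like the nut_b but yellow is not meant.

How it is judged:
At the end, for the whole second after the job is handed in: All three nuts lie at rest in the pan, each centre at least 17 mm inside the mouth line, between the walls and no more than 24 mm above the bench; the socket and cell are upright (within 0.3 rad), and all bystanders are within 15 mm of where they were (x of nut_a_center in the frame of pan between -0.043 and 0.06 m and y of nut_a_center in the frame of pan between -0.08 and 0.08 m and height (world z) of each of nut_a_center, nut_b_center, nut_c_center below 0.024 m and linear speed of each of nut_a, nut_b, nut_c below 0.02 m/s and x of nut_b_center in the frame of pan between -0.043 and 0.06 m and y of nut_b_center in the frame of pan between -0.08 and 0.08 m and x of nut_c_center in the frame of pan between -0.043 and 0.06 m and y of nut_c_center in the frame of pan between -0.08 and 0.08 m and distance of each of socket, cell, tape, glue, driver, wrench, carton from where it was at the start of the episode below 0.015 m and angle between each of socket, cell's own z axis and vertical below 0.3 rad); the robot touches nothing.
It fails at once if a nut is lifted off the bench (centre more than 24 mm above it; it lies at 9 mm) (height (world z) of any of nut_a_center, nut_b_center, nut_c_center above 0.024 m).
It fails at once if the socket or the cell is tipped (over 0.3 rad) or anything other than the nuts is shifted by more than 15 mm (angle between any of socket, cell's own z axis and vertical above 0.3 rad or distance of any of socket, cell, tape, glue, driver, wrench, carton from where it was at the start of the episode above 0.015 m).
It also fails if it takes over 72 s, if anything falls off the work surface, if the arm or the gripper's body presses on something with over 40 N, if the wrist force passes 120 N, or if a joint passes its speed limit or range.

ROBOT

A 6-joint arm with a two-finger parallel gripper is mounted at the origin on the work surface. World frame = base frame: x ahead of the robot, y to its left, z up, the work surface at z = 0. Lengths are in m, angles in rad, forces in N, time in s.
With the tool pointing down it reaches from about 0.425 to 0.95 m from the base axis. Payload 3.5 kg.
Tool frame: the origin (TCP) lies at the very end of the fingers, on their centre line; the grasp point (between the pads) lies 19 mm behind it; y points along the fingers, z is the direction in which the jaws open and shut, and the axes are right-handed (so a half turn about y gives the same grasp; the last joint's range is limited). The gripper opens to 85 mm and grips with 20 to 120 N. Pads are 22 mm wide; open, the fingers measure 114 mm over their backs; the gripper's body (76 mm by 85 mm) begins 54 mm behind the grasp point. The pads swing forward as they close: fully open they stand 13 mm farther back than shut.
Start: joints at [-1.275, 0.286, 1.577, -0, 1.279, -0.15], TCP at [0.291, -0.609, 0.205] pointing down, gripper open.
Joint ranges: [-2.77, 2.77], [-0.9, 2.22], [0.21, 2.48], [-1.53, 4.67], [0.24, 2.81], [-2.84, 2.84]. Speed limits (rad/s): [2.79, 2.79, 3.14, 3.14, 3.14, 3.14].

INTERFACE

Orientations are given as a unit quaternion [x, y, z, w].
In Python, from bench import * gives the robot as it stands.
- The arm moves only by the shell command python3 -m inch 'ROWS' [FORCE]. ROWS is a JSON object of lists of equal length, an entry for each row: "hand": the opening, from 0 (shut) to 1 (fully open); "slide": the shift along the tool's x, y, z in mm, a list of three; "spin": the turn about the tool's y in degrees. In form: {"hand": [hand, ...], "slide": [[dx, dy, dz], ...], "spin": [spin, ...]}. A call has 1 to 12 rows; each row is the pose to reach, as a shift and turn from the pose commanded when the call began, along the tool's axes at that moment; what a row does not reach only later rows make up. A row lasts 1/12 s, in which the tool goes at most 41.7 mm and 7.16 degrees, less where a joint would pass 70% of its speed; a pose out of reach is approached as far as the arm can. A call with a gripper value outside its range is refused whole. The fingers move at their own pace and stop on an object; FORCE is the grip in N (left out, the last holds). Time passes only in rows, so rows that repeat a pose let the fingers close. It gives the time, the measured TCP pose, the force and the opening at its end, in the units of the state.
- read_state(): the state, without advancing time (a new reading comes with each control period).
- camera(name): name is "scene" or "top"; returns the picture (480x640x3 uint8, red, green, blue); there is no depth.
- camera_info(name): a dict with "fovy" (degrees; the focal length in pixels is half the picture's height over the tangent of half this angle, whatever the lens; pixels are square), "cx", "cy" (the principal point, pixels), "world_from_camera" (4x4, takes a point from camera to world coordinates). Camera axes: x right, y down, z forward; pixel columns grow to the right and rows downward; lengths in m; the calibration is good to about 2 mm. A picture is of the moment at which its call begins. camera_info takes no time and is no camera call.
- hand_in(): hands the job in, once; it reports no verdict.
Trained networks look in the newest picture that a camera, given by its name, has taken for a name from the list of things; names that differ only in an ending like _2 or _b are one class to them, and where a whole thing is asked for, a point or a joint stands for the part that bears it (a point fixed in the world has none). Each returns a list of dicts, best first, with "confidence" (0 to 1); they miss things now and then, are a little off and sometimes report something else, mostly with a low value. They report only what shows in the picture. A call takes as long as a camera call. They do not tell look-alikes from the thing itself.
- find_in(name, camera): "centre" ([x, y, z] in m, in the coordinates of the camera as it stood for that picture, good to about 4 mm: the middle of the surface that is visible of it).
The state is a dict: "t": time; "joint_pos": joint angles; "qd": joint speeds; "effort": joint torques, N m; "tcp_pos": TCP position; "ee_rot": TCP orientation; "force": force on the tool from outside, world axes, zero at the start; "moment": the same for the moment, N m; "opening": opening from 0.0 (shut) to 1.0 (fully open).
Only numpy, scipy, OpenCV 4.12 (cv2) and the standard library are available. Lean on these libraries where they do the work, as an engineer would, in place of code of your own. Each camera call takes 0.05 s, during which the arm holds its last target.

## Working session

There is one attempt and no reset: what is moved stays moved. The work goes in short steps, Python scripts to look and compute and a shell command to move; the robot and the scene stay as the last step left them, time stands still between calls to the robot, and variables do not carry over. Pictures are saved under pics/ and viewed, and the job is handed in when it is done.

```bash
ls; mkdir -p pics
python3 - <<'E'
from bench import *
import cv2
s=read_state();print(s)
for n in("scene","top"):
    im=camera(n);cv2.imwrite(f"pics/{n}0.png",im[:,:,::-1]);print(n,camera_info(n))
E
```

```text
pics
{'t': 0.0, 'joint_pos': array([-1.27501511e+00,  2.87200941e-01,  1.57821459e+00,  8.10584134e-06,
        1.27862590e+00, -1.49990319e-01]), 'qd': array([-0.0002466 , -0.00154928,  0.0002814 ,  0.00090538,  0.00185776,
        0.00054453]), 'effort': array([-6.82493301e-04, -4.05988562e+01, -2.92622244e+01, -1.30491690e-04,
        5.95103993e-03,  7.56261443e-06]), 'tcp_pos': array([ 0.29084479, -0.60830327,  0.20400341]), 'ee_rot': array([-0.15636176,  0.69047886, -0.68875152,  0.15624112]), 'force': array([ 0.84785793,  0.33494739, -0.1357924 ]), 'moment': array([-0.00115186, -0.01204551, -0.07339962]), 'opening': 1.0008957504348466}
scene {'fovy': 53.41152279681894, 'cx': 308.7580539992082, 'cy': 241.05993190566062, 'world_from_camera': array([[-0.39827775,  0.59655364, -0.69677729,  1.16358176],
       [ 0.91697708,  0.23991621, -0.31873697,  0.20726011],
       [-0.02297554, -0.76587465, -0.6425793 ,  0.59396395],
       [ 0.        ,  0.        ,  0.        ,  1.        ]])}
top {'fovy': 48.48443257515294, 'cx': 327.77979250779225, 'cy': 239.76268718932886, 'world_from_camera': array([[-0.01285144, -0.99747655,  0.06982381,  0.51626356],
       [-0.99978075,  0.01166384, -0.01738974, -0.05491618],
       [ 0.01653144, -0.07003198, -0.99740776,  1.01742291],
       [ 0.        ,  0.        ,  0.        ,  1.        ]])}
```

View pics/scene0.png

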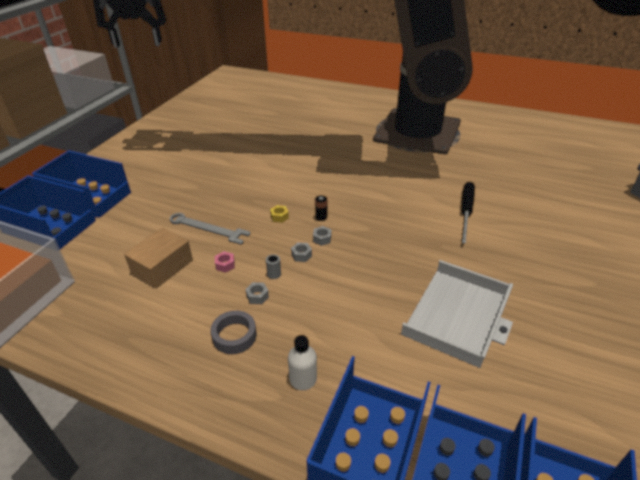

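View pics/top0.png

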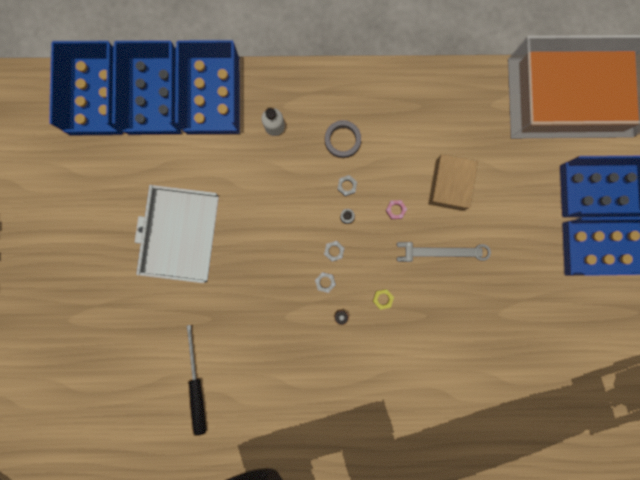

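```bash
cat > h.py <<'E'
from bench import *
import numpy as np, cv2
from scipy.spatial.transform import Rotation as R
def ray(cam,u,v,z):
    i=camera_info(cam);f=240/np.tan(np.radians(i["fovy"]/2));T=i["world_from_camera"]
    d=T[:3,:3]@np.array([(u-i["cx"])/f,(v-i["cy"])/f,1]);o=T[:3,3]
    return o+d*(z-o[2])/d[2]
def w(cam,p):
    T=camera_info(cam)["world_from_camera"];return T[:3,:3]@np.array(p)+T[:3,3]
def pix(cam,p):
    i=camera_info(cam);f=240/np.tan(np.radians(i["fovy"]/2));T=np.linalg.inv(i["world_from_camera"])
    q=T[:3,:3]@np.array(p)+T[:3,3];return np.array([i["cx"]+f*q[0]/q[2],i["cy"]+f*q[1]/q[2]])
E
python3 - <<'E'
from h import *
np.set_printoptions(precision=4,suppress=True)
for n in("nut_a","socket","cell","pan","tape","glue","driver"):
  for c in("top","scene"):
    for r in find_in(n,c)[:6]:
        p=w(c,r["centre"]);print(n,c,round(r["confidence"],2),p,pix(c,p))
print('top rays')
for n,u,v,z in[("n1",347,186,.018),("n2",334,251,.018),("n3",325,283,.018),("sock",347,216,.038),("cell",341,316,.05),("pink",396,209,.018),("yel",383,299,.018),("pTL",151,187,.025),("pTR",218,194,.025),("pBR",207,282,.025),("pBL",139,275,.025)]:
    print(n,ray("top",u,v,z))
print('scene')
for n,u,v,z in[("n1",258,291,.018),("n2",302,251,.018),("n3",322,234,.018),("sock",273,260,.038),("cell",321,198,.05),("pfar",448,264,.025),("pR",511,284,.025)]:
    print(n,ray("scene",u,v,z))
im=camera("top");cv2.imwrite("pics/crop1.png",cv2.resize(im[150:350,120:440,::-1],None,fx=2.5,fy=2.5,interpolation=cv2.INTER_CUBIC))
E
```

```text
nut_a top 0.76 [ 0.4745 -0.1718  0.0199] [381.876 298.845]
nut_a top 0.75 [ 0.6896 -0.1152  0.0157] [349.6294 185.3228]
nut_a top 0.69 [ 0.5668 -0.083   0.0222] [333.6619 249.9227]
nut_a top 0.64 [ 0.6421 -0.2024  0.0157] [395.9772 209.6461]
nut_a top 0.49 [ 0.5078 -0.0642  0.0203] [323.9732 281.6886]
nut_a scene 0.74 [ 0.476  -0.1727  0.0125] [278.776  213.6254]
nut_a scene 0.66 [ 0.6928 -0.1139  0.0113] [253.2741 293.4022]
nut_a scene 0.61 [ 0.6436 -0.2013  0.0136] [223.7623 261.0687]
nut_a scene 0.6 [ 0.5111 -0.068   0.0142] [319.604  235.1676]
nut_a scene 0.58 [ 0.5676 -0.0831  0.0143] [300.3038 251.2484]
socket top 0.59 [ 0.6292 -0.1076  0.0386] [346.716  215.5784]
socket scene 0.91 [ 0.6356 -0.1029  0.0286] [273.639  266.1203]
cell top 0.52 [ 0.4469 -0.0913  0.0523] [339.6249 315.6158]
cell scene 0.69 [ 0.4464 -0.0931  0.0307] [320.3185 206.9267]
cell scene 0.43 [0.3116 0.1745 0.0175] [466.6382 204.5394]
pan top 0.58 [0.6009 0.2136 0.0005] [177.466  234.4618]
pan scene 0.86 [0.5992 0.2091 0.0027] [456.954  313.0585]
pan scene 0.17 [ 0.4491 -0.0896  0.0294] [321.3939 208.5462]
t
[... 436 characters left out ...]
2926 0.1768 0.0243] [193.1778 401.9219]
driver scene 0.66 [0.3078 0.1751 0.0215] [467.6336 201.9898]
driver scene 0.58 [ 0.7838 -0.0967  0.0231] [233.8867 331.2593]
top rays
n1 [ 0.6879 -0.1101  0.018 ]
n2 [ 0.5649 -0.0837  0.018 ]
n3 [ 0.5053 -0.0661  0.018 ]
sock [ 0.6285 -0.1081  0.038 ]
cell [ 0.446  -0.0938  0.05  ]
pink [ 0.6431 -0.2022  0.018 ]
yel [ 0.4741 -0.1741  0.018 ]
pTL [0.6885 0.257  0.025 ]
pTR [0.674  0.1322 0.025 ]
pBR [0.51   0.1522 0.025 ]
pBL [0.5246 0.2774 0.025 ]
scene
n1 [ 0.6903 -0.1055  0.018 ]
n2 [ 0.5697 -0.0786  0.018 ]
n3 [ 0.5103 -0.0633  0.018 ]
sock [ 0.6308 -0.1058  0.038 ]
cell [ 0.4426 -0.093   0.05  ]
pfar [0.5132 0.1745 0.025 ]
pR [0.5231 0.2795 0.025 ]
```

View pics/crop1.png

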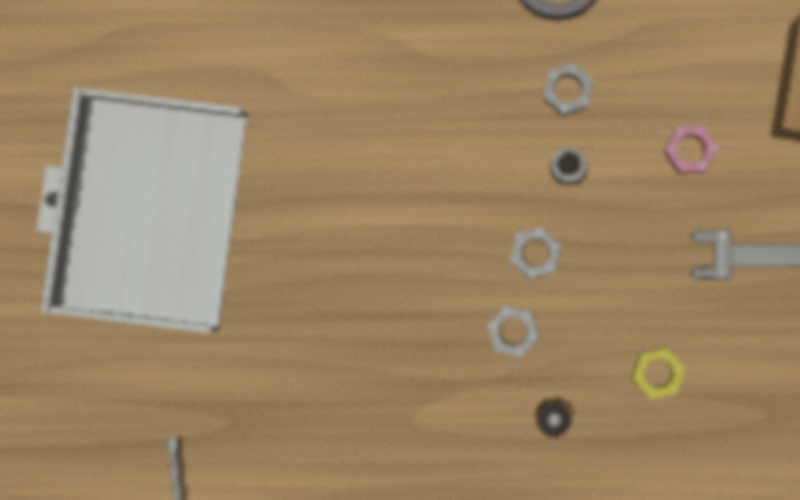

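Run:
```python
from h import *
np.set_printoptions(precision=3,suppress=True)
s=read_state();print(R.from_quat(s["ee_rot"]).as_matrix())
e=np.array([.116,.993,0]);n=np.array([-.993,.116,0]);c=np.array([.5985,.2045,0])
for cam,b in(("top",(130,170,100,130)),("scene",(380,240,160,130))):
    im=camera(cam)[:,:,::-1].copy()
    x0,y0,W,H=b;k=5
    cr=cv2.resize(im[y0:y0+H,x0:x0+W],None,fx=k,fy=k,interpolation=cv2.INTER_CUBIC)
    for z,col in((0,(0,255,0)),(.025,(0,0,255))):
        pts=[]
        for a,bb in((-.06,-.08),(.06,-.08),(.06,.08),(-.06,.08)):
            p=pix(cam,c+a*e+bb*n+[0,0,z]);pts.append(((p-[x0,y0]+.5)*k).astype(int))
        cv2.polylines(cr,[np.array(pts)],True,col,1)
    cv2.imwrite(f"pics/pan_{cam}.png",cr[:600,:800])
```

```text
[[-0.902  0.     0.431]
 [-0.431 -0.    -0.902]
 [ 0.    -1.     0.   ]]
```

View pics/pan_top.png

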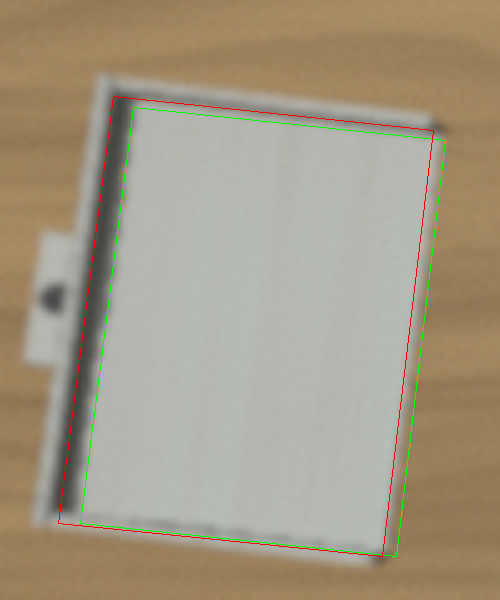

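View pics/pan_scene.png

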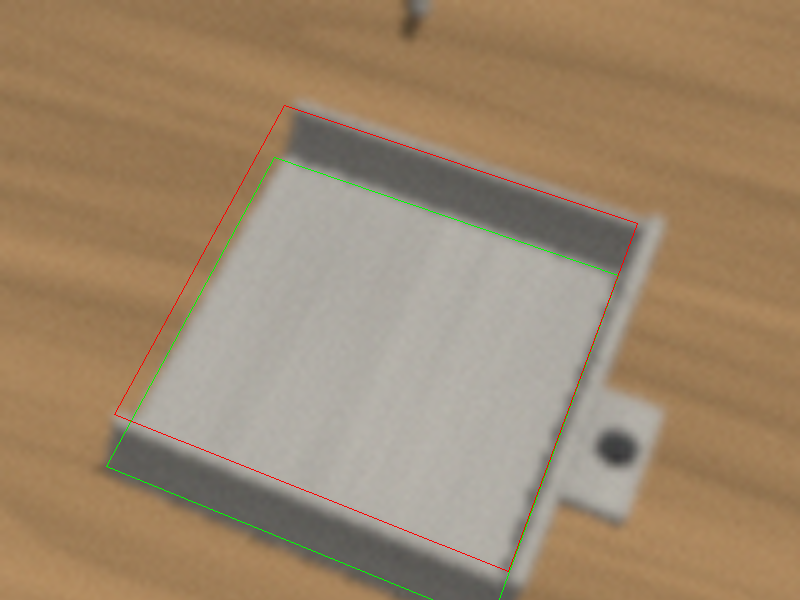

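The scene shows three plain steel nuts in the top view: n1 at px (347,186), n2 at (334,251) and n3 at (325,283). The lookalikes are a pink nut (396,209) and a yellow nut (383,299), with the grey tape ring (343,139) as another ring shape. The crop confirms the grey hexes are the ones I want. The pan model fits both views to about 4 mm. I'll start with n2.

```bash
python3 -m inch '{"hand":[0.2,0.2,0.2,0.2,0.2,0.2,0.2,0.2,0.2,0.2,0.2,0.2],"slide":[[-452,104,-318],[-452,104,-318],[-452,104,-318],[-452,104,-318],[-452,104,-318],[-452,104,-318],[-452,104,-318],[-452,104,-318],[-452,104,-318],[-452,104,-318],[-452,104,-318],[-452,104,-318]],"spin":[-58,-58,-58,-58,-58,-58,-58,-58,-58,-58,-58,-58]}' 40
```

```text
t: 1.95
tcp_pos: [0.5326, -0.1788, 0.113]
ee_rot: [0.471, -0.527, 0.528, -0.471]
force: [0.7, -1.5, 0.2]
opening: 0.199
```

```bash
cat >> h.py <<'E'
def to(x,y,z,ang=None):
    "print slide and spin to reach world pos, with push dir (=-tool x) angle from +y, + toward -x, deg"
    s=read_state();M=R.from_quat(s["ee_rot"]).as_matrix()
    print("tcp",np.round(s["tcp_pos"],4),"slide",np.round(M.T@(np.array([x,y,z])-s["tcp_pos"])*1000,1))
    d=-M[:,0];a=np.degrees(np.arctan2(-d[0],d[1]));print("push ang",round(a,2),"spin",None if ang is None else round(-(ang-a),2), "t",s["t"])
E
python3 -c "
from h import *
to(.562,-.1257,.1,-6.5)"
```

```text
tcp [ 0.5326 -0.1788  0.113 ] slide [-56.1  13.   23.3]
push ang -6.46 spin 0.04 t 1.95
```

```bash
python3 -m inch '{"hand":[0.2,0.2,0.2,0.2],"slide":[[-56,13,23],[-56,13,23],[-56,13,23],[-56,13,23]],"spin":[0,0,0,0]}'
python3 -c "
from h import *
to(.562,-.1257,.006,-6.5)
im=camera('scene');cv2.imwrite('pics/s1.png',cv2.resize(im[120:340,160:480,::-1],None,fx=2.5,fy=2.5))"
```

```text
t: 2.28
tcp_pos: [0.561, -0.1266, 0.0997]
ee_rot: [-0.472, 0.527, -0.527, 0.472]
force: [0.2, 0.1, 0.7]
opening: 0.2
tcp [ 0.561  -0.1266  0.0997] slide [-1.  93.7  1. ]
push ang -6.3 spin 0.2 t 2.2833
```

View pics/s1.png

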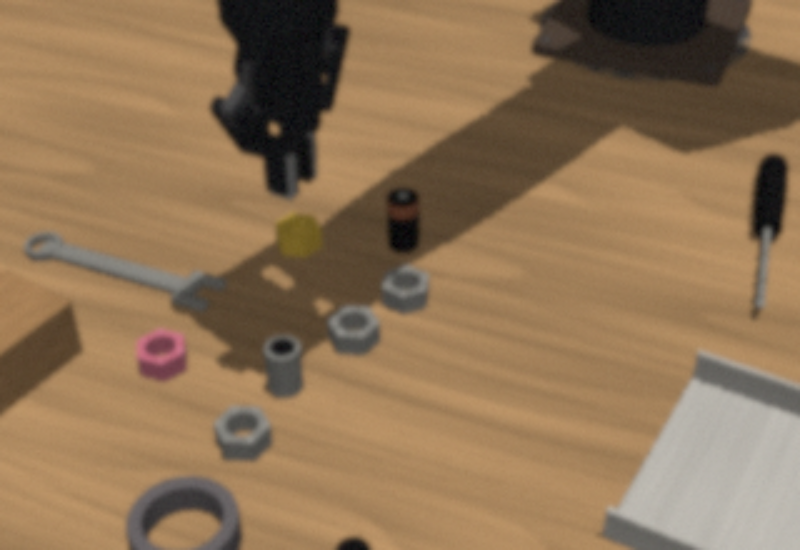

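```bash
python3 -m inch '{"hand":[0.2,0.2,0.2,0.2,0.2,0.2],"slide":[[-1,40,1],[-1,75,1],[-1,90,1],[-1,94,1],[-1,94,1],[-1,94,1]],"spin":[0,0,0,0,0,0]}'
python3 -m inch '{"hand":[0.2,0.2,0.2,0.2,0.2,0.2,0.2,0.2],"slide":[[-5,0,0],[-10,0,0],[-16,0,0],[-23,0,0],[-32,0,0],[-42,0,0],[-52,0,0],[-62,0,0]],"spin":[0,0,0,0,0,0,0,0]}'
python3 -c "
from h import *
to(.601,.214,.006,-6.5)
for n in ['scene','top']:
  im=camera(n);
  im=im[120:340,160:480] if n=='scene' else im[150:350,120:440]
  cv2.imwrite('pics/%s2.png'%n,cv2.resize(im[:,:,::-1],None,fx=2.5,fy=2.5))"
```

```text
t: 2.83
tcp_pos: [0.5629, -0.1282, 0.0075]
ee_rot: [0.47, -0.527, 0.529, -0.471]
force: [0.3, -0.4, 0.2]
opening: 0.201
t: 3.5
tcp_pos: [0.569, -0.0637, 0.0059]
ee_rot: [-0.471, 0.527, -0.527, 0.471]
force: [-0.6, 0.6, -1.0]
opening: 0.201
tcp [ 0.569  -0.0637  0.0059] slide [-279.5   -0.     0.7]
push ang -6.43 spin 0.07 t 3.5
```

View pics/scene2.png

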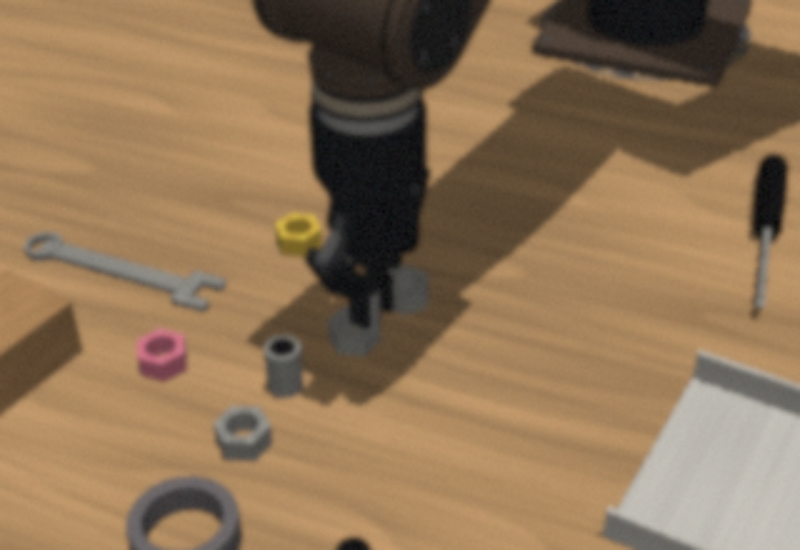

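View pics/top2.png

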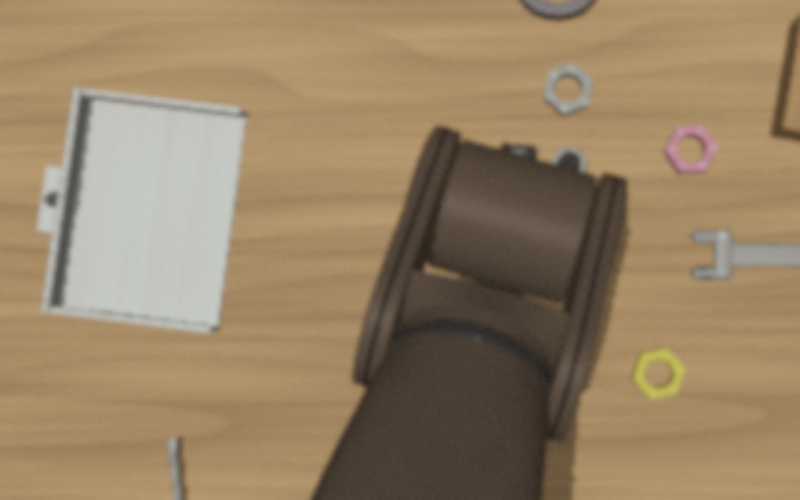

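```bash
python3 -c "
from h import *
s=read_state();p=s['tcp_pos'];print(p,((pix('scene',p)-[160,120])*2.5))
for q in [(.566,-.082,.009),(.57,-.04,.009),(.508,-.065,.009)]:print(((pix('scene',q)-[160,120])*2.5))
im=camera('scene')[200:280,270:380];cv2.imwrite('pics/z2.png',cv2.resize(im[:,:,::-1],None,fx=7,fy=7,interpolation=cv2.INTER_CUBIC))"
```

```text
[ 0.56890152 -0.06313812  0.00577685] [375.17085405 344.52684981]
[353.28431365 332.47958137]
[403.65017057 350.15376227]
[404.17735328 291.75353762]
```

View pics/z2.png

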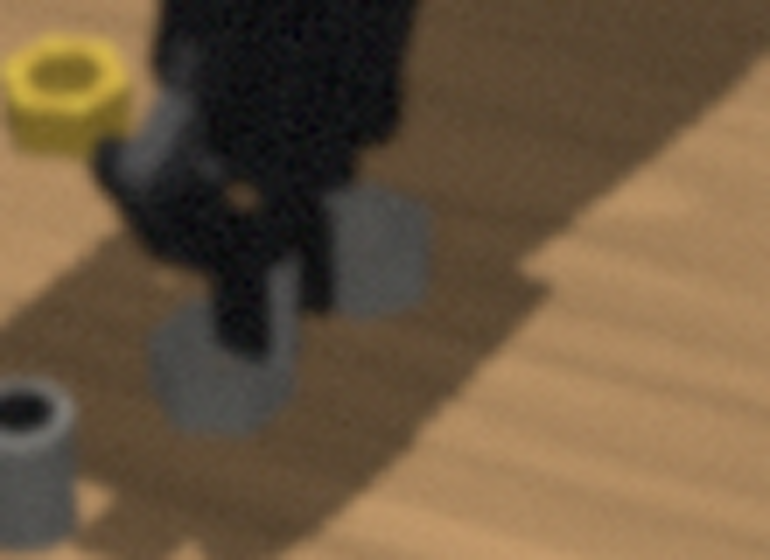

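```bash
python3 -c "
from h import *
for z in (.006,.012,.018,.024,.03):
  print(z,[np.round((pix('scene',(x,y,z))-[270,200])*7) for x,y in((.585,-.065),(.553,-.061),(.569,-.063))])"
```

```text
0.006 [array([249., 441.]), array([312., 369.]), array([281., 404.])]
0.012 [array([249., 424.]), array([311., 352.]), array([280., 387.])]
0.018 [array([248., 406.]), array([311., 335.]), array([280., 370.])]
0.024 [array([247., 389.]), array([310., 318.]), array([279., 353.])]
0.03 [array([247., 371.]), array([310., 300.]), array([279., 335.])]
```

```bash
python3 -c "
from h import *
for z in (.0997,.115,.125):
  print(z,[np.round((pix('scene',(x,y,z))-[160,120])*2.5) for x,y in((.577,-.128),(.545,-.125),(.561,-.1266))])
print(read_state()['force'],read_state()['moment'])"
```

```text
0.0997 [array([283., 228.]), array([306., 205.]), array([294., 216.])]
0.115 [array([281., 211.]), array([305., 187.]), array([293., 199.])]
0.125 [array([280., 199.]), array([304., 175.]), array([292., 187.])]
[-0.20497577  0.57296434  0.63587017] [ 0.0070102  -0.03870859  0.04023885]
```

```bash
python3 -m inch '{"hand":[0.2,0.2,0,0,0,0,0,0],"slide":[[0,-30,0],[0,-60,0],[30,-75,0],[63,-75,0],[63,-75,0],[63,-75,0],[63,-75,0],[63,-75,0]],"spin":[0,0,0,0,0,0,0,0]}'
python3 -c "
from h import *
s=read_state();p=s['tcp_pos'];print(p,(pix('scene',p)-[240,140])*7)
im=camera('scene')[140:220,240:350];cv2.imwrite('pics/z3.png',cv2.resize(im[:,:,::-1],None,fx=7,fy=7,interpolation=cv2.INTER_CUBIC))"
```

```text
t: 4.32
tcp_pos: [0.5613, -0.1268, 0.0801]
ee_rot: [-0.471, 0.528, -0.527, 0.471]
force: [0.1, 0.1, -0.6]
opening: 0.001
[ 0.56132155 -0.12683457  0.08007145] [268.05906629 528.58820171]
```

View pics/z3.png

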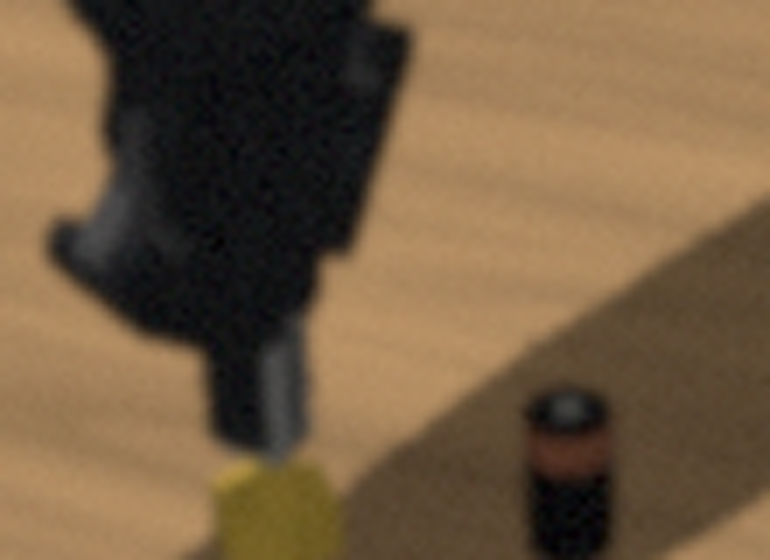

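```bash
python3 -m inch '{"hand":[0,0,0,0,0],"slide":[[0,30,0],[0,60,0],[0,75,0],[0,76,0],[0,76,0]],"spin":[0,0,0,0,0]}'
python3 -c "
from h import *
s=read_state();p=s['tcp_pos'];print(p,s['force'],(pix('scene',p)-[240,180])*7)
im=camera('scene')[180:260,240:350];cv2.imwrite('pics/z4.png',cv2.resize(im[:,:,::-1],None,fx=7,fy=7,interpolation=cv2.INTER_CUBIC))"
```

```text
t: 4.78
tcp_pos: [0.5609, -0.1265, 0.0036]
ee_rot: [-0.472, 0.528, -0.526, 0.471]
force: [-0.2, -0.6, -0.2]
opening: 0.001
[ 0.5609069  -0.12645357  0.00358021] [-0.19085372 -0.55420578 -0.15050518] [288.04909115 473.76439212]
```

View pics/z4.png

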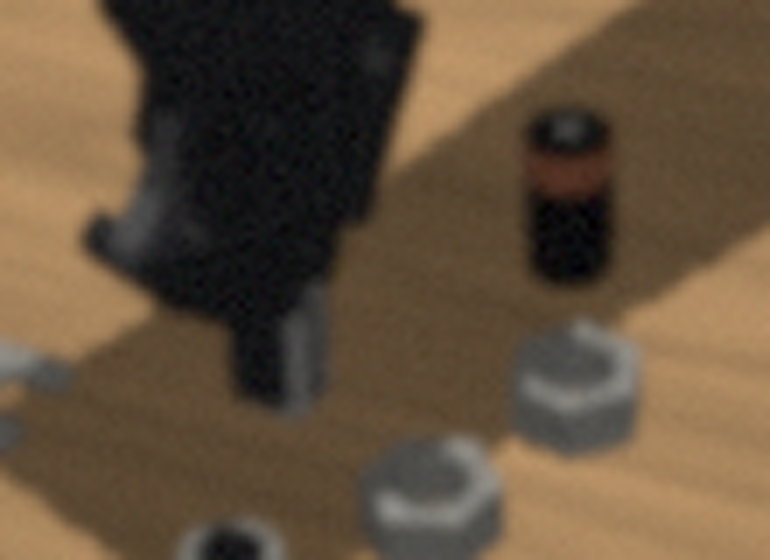

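The images show the fingertips about 22 mm above where the reported TCP puts them. They passed over n2 without moving it. I'll check the height with a gentle touch on bare bench.

```bash
python3 -m inch '{"hand":[0,0,0,0],"slide":[[0,4,0],[0,8,0],[0,12,0],[0,12,0]],"spin":[0,0,0,0]}'
python3 -m inch '{"hand":[0,0],"slide":[[0,3,0],[0,3,0]],"spin":[0,0]}'
```

```text
t: 5.17
tcp_pos: [0.5617, -0.1276, -0.0073]
ee_rot: [-0.471, 0.527, -0.527, 0.471]
force: [0.1, 0.2, 0.2]
opening: -0.001
t: 5.33
tcp_pos: [0.5617, -0.1276, -0.0104]
ee_rot: [-0.471, 0.528, -0.527, 0.471]
force: [-0.3, 0.9, 0.3]
opening: 0.005
```

```bash
for i in 1 2 3 4; do python3 -m inch '{"hand":[0,0],"slide":[[0,1,0],[0,2,0]],"spin":[0,0]}' | egrep 'tcp|force'; done
```

```text
tcp_pos: [0.562, -0.1278, -0.012]
force: [-0.5, 0.4, -0.1]
tcp_pos: [0.562, -0.1277, -0.0141]
force: [0.1, -0.3, -0.4]
tcp_pos: [0.5619, -0.1277, -0.0161]
force: [-0.2, -1.4, 0.3]
tcp_pos: [0.5619, -0.1277, -0.0182]
force: [0.1, -0.1, 0.7]
```

```bash
for i in 1 2; do python3 -m inch '{"hand":[0,0],"slide":[[0,1,0],[0,2,0]],"spin":[0,0]}' | egrep 'tcp|force'; done
python3 -c "
from h import *
im=camera('scene')[180:260,240:350];cv2.imwrite('pics/z5.png',cv2.resize(im[:,:,::-1],None,fx=7,fy=7,interpolation=cv2.INTER_CUBIC))"
```

```text
tcp_pos: [0.5619, -0.1277, -0.0201]
force: [0.1, -0.6, 0.5]
tcp_pos: [0.5619, -0.1276, -0.0222]
force: [0.8, -0.3, 0.6]
```

View pics/z5.png

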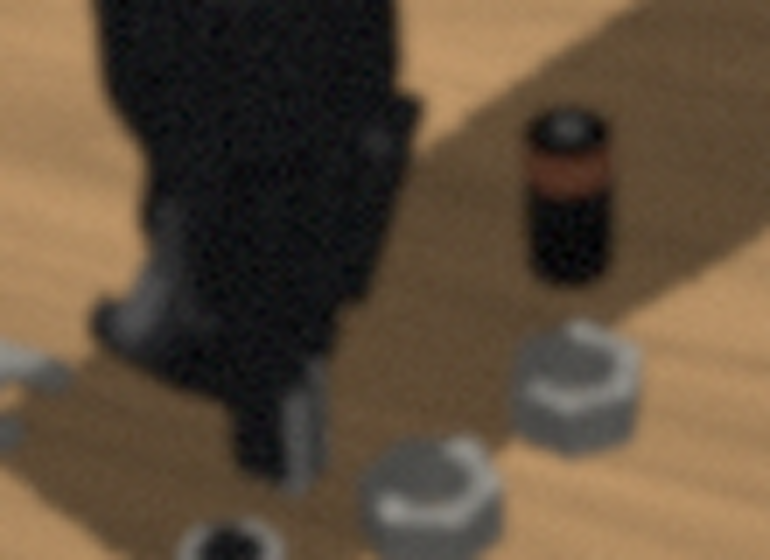

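```bash
python3 -m inch '{"hand":[0.2,0.2,0.2,0.2,0.2],"slide":[[0,-2,0],[0,-4,0],[0,-4,0],[0,-4,0],[0,-4,0]],"spin":[0,0,0,0,0]}'
python3 -m inch '{"hand":[0.2,0.2,0.2,0.2,0.2,0.2,0.2,0.2,0.2,0.2,0.2],"slide":[[-6,0,0],[-12,0,0],[-18,0,0],[-25,0,0],[-33,0,0],[-42,0,0],[-52,0,0],[-62,0,0],[-72,0,0],[-82,0,0],[-90,0,0]],"spin":[0,0,0,0,0,0,0,0,0,0,0]}'
python3 -c "
from h import *
to(.601,.214,-.018,-6.5)
im=camera('scene')[180:310,260:400];cv2.imwrite('pics/z6.png',cv2.resize(im[:,:,::-1],None,fx=4.5,fy=4.5,interpolation=cv2.INTER_CUBIC))"
```

```text
t: 6.8
tcp_pos: [0.562, -0.1277, -0.0178]
ee_rot: [0.471, -0.527, 0.527, -0.471]
force: [-1.1, 1.1, 0.4]
opening: 0.202
t: 7.72
tcp_pos: [0.5721, -0.0369, -0.018]
ee_rot: [-0.471, 0.527, -0.527, 0.471]
force: [0.2, -1.1, -0.4]
opening: 0.203
tcp [ 0.5721 -0.0369 -0.018 ] slide [-252.5   -0.     0.7]
push ang -6.42 spin 0.08 t 7.7167
```

View pics/z6.png

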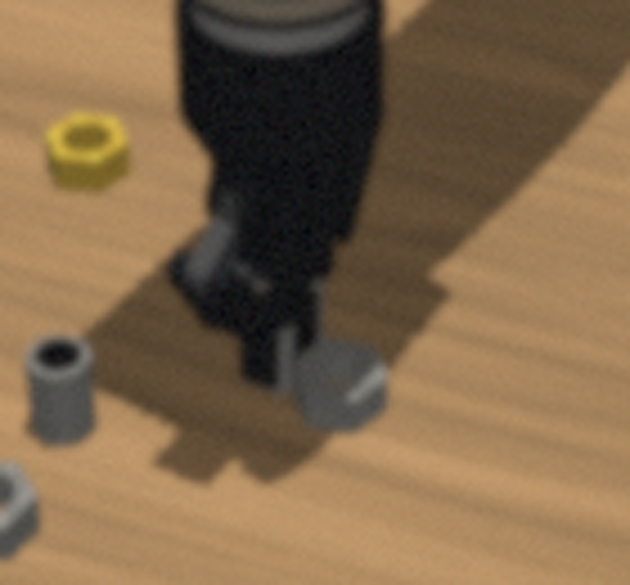

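```bash
python3 -m inch '{"hand":[0.2,0.2,0.2,0.2,0.2,0.2,0.2,0.2,0.2,0.2,0.2,0.2],"slide":[[-8,0,0],[-18,0,0],[-28,0,0],[-38,0,0],[-48,0,0],[-58,0,0],[-68,0,0],[-78,0,0],[-88,0,0],[-98,0,0],[-108,0,0],[-115,0,0]],"spin":[0,0,0,0,0,0,0,0,0,0,0,0]}'
python3 -c "
from h import *
print(ray('scene',336,265.5,.009))
to(.601,.214,-.018,-6.5)
im=camera('scene')[180:340,300:520];cv2.imwrite('pics/z7.png',cv2.resize(im[:,:,::-1],None,fx=3.6,fy=3.6,interpolation=cv2.INTER_CUBIC))"
```

```text
t: 8.77
tcp_pos: [0.5851, 0.0773, -0.018]
ee_rot: [-0.471, 0.527, -0.527, 0.471]
force: [0.7, -0.4, 0.8]
opening: 0.196
[ 0.57362392 -0.01031294  0.009     ]
tcp [ 0.5851  0.0773 -0.018 ] slide [-137.6   -0.     0.5]
push ang -6.43 spin 0.07 t 8.7667
```

View pics/z7.png

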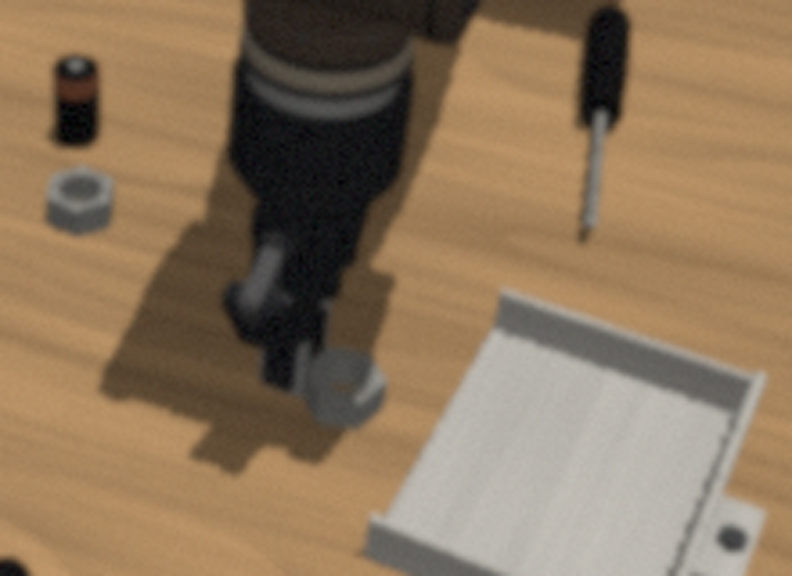

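```bash
python3 -m inch '{"hand":[0.2,0.2,0.2,0.2,0.2,0.2,0.2,0.2,0.2,0.2,0.2,0.2],"slide":[[-8,0,0],[-18,0,0],[-30,0,0],[-42,0,0],[-54,0,0],[-66,0,0],[-78,0,0],[-90,0,0],[-102,0,0],[-114,0,0],[-124,0,0],[-130,0,0]],"spin":[0,0,0,0,0,0,0,0,0,0,0,0]}'
python3 -m inch '{"hand":[0.2,0.2,0.2,0.2,0.2,0.2],"slide":[[-4,0,0],[-7,0,0],[-7,0,0],[0,0,0],[15,-5,0],[15,-40,0]],"spin":[0,0,0,0,0,0]}'
python3 -c "
from h import *
im=camera('scene')[180:370,260:520];cv2.imwrite('pics/z8.png',cv2.resize(im[:,:,::-1],None,fx=3,fy=3,interpolation=cv2.INTER_CUBIC))"
```

```text
t: 9.82
tcp_pos: [0.5997, 0.2067, -0.018]
ee_rot: [-0.471, 0.527, -0.527, 0.471]
force: [0.5, -1.0, -0.2]
opening: 0.2
t: 10.32
tcp_pos: [0.5918, 0.1864, 0.0153]
ee_rot: [-0.475, 0.53, -0.525, 0.466]
force: [-0.5, 0.8, -0.7]
opening: 0.202
```

View pics/z8.png

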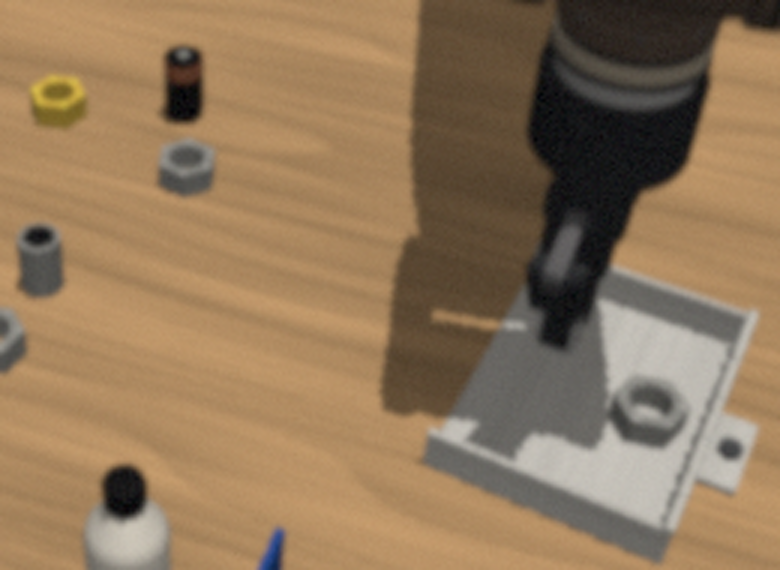

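```bash
python3 -m inch '{"hand":[0.1,0.1,0.1],"slide":[[5,-40,0],[5,-70,0],[5,-70,0]],"spin":[0,0,0]}'
python3 -c "
from h import *
to(.4983,-.1048,.085,-14)
c=find_in('nut_a','scene')
for r in c: print(r['confidence'],w('scene',r['centre']))"
```

```text
t: 10.62
tcp_pos: [0.6026, 0.1844, 0.1008]
ee_rot: [0.466, -0.525, 0.531, -0.475]
force: [1.3, 0.2, 1.3]
opening: 0.099
tcp [0.6026 0.1844 0.1008] slide [299.2  13.7 -70.9]
push ang -6.55 spin 7.45 t 10.6167
0.92 [ 0.64601921 -0.20172671  0.01517943]
0.86 [ 0.69689048 -0.11523947  0.01282543]
0.79 [0.60685302 0.23827771 0.01400359]
0.76 [ 0.51271514 -0.06558025  0.01236006]
0.49 [ 0.47310162 -0.17057176  0.01246353]
```

```bash
python3 -m inch '{"hand":[0.1,0.1,0.1,0.1,0.1,0.1,0.1,0.1,0.1,0.1,0.1,0.1],"slide":[[40,0,-10],[80,0,-20],[120,0,-28],[160,0,-38],[200,0,-48],[240,0,-57],[270,4,-64],[290,8,-69],[299,14,-71],[299,14,-71],[299,14,-71],[299,14,-71]],"spin":[0,0,0,0,0,0,3,7.5,7.5,7.5,7.5,7.5]}'
python3 -c "
from h import *
to(.4983,-.1048,-.018,-14)"
```

```text
t: 11.67
tcp_pos: [0.4932, -0.1029, 0.0776]
ee_rot: [-0.436, 0.557, -0.556, 0.436]
force: [0.5, 0.1, 0.2]
opening: 0.104
tcp [ 0.4932 -0.1029  0.0776] slide [ 0.6 95.6  5.5]
push ang -13.86 spin 0.14 t 11.6667
```

```bash
python3 -m inch '{"hand":[0.1,0.1,0.1,0.1,0.1],"slide":[[1,15,6],[1,45,6],[1,45,6],[1,45,6],[1,45,6]],"spin":[0,0,0,0,0]}'
python3 -c "
from h import *
to(.4983,-.1048,-.018,-14)
im=camera('scene')[150:270,260:400];cv2.imwrite('pics/z9.png',cv2.resize(im[:,:,::-1],None,fx=5,fy=5,interpolation=cv2.INTER_CUBIC))"
```

```text
t: 12.08
tcp_pos: [0.4993, -0.1055, 0.0337]
ee_rot: [0.436, -0.557, 0.557, -0.436]
force: [-0.0, -1.0, 0.6]
opening: 0.104
tcp [ 0.4993 -0.1055  0.0337] slide [-0.4 51.7 -1.2]
push ang -13.85 spin 0.15 t 12.0833
```

View pics/z9.png

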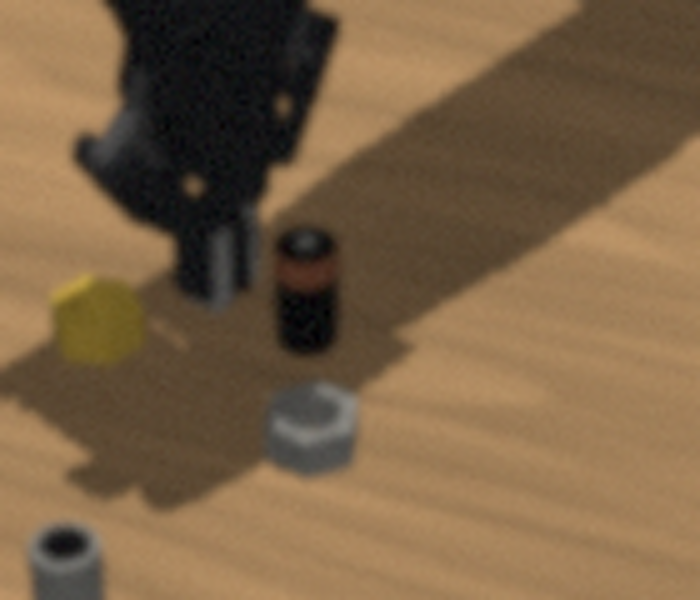

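```bash
python3 -c "
from h import *
s=read_state();print(s['joint_pos']);c=find_in('nut_a','top')
for r in c: print(r['confidence'],w('top',r['centre']))
im=camera('top')[150:350,120:440];cv2.imwrite('pics/t9.png',cv2.resize(im[:,:,::-1],None,fx=2.5,fy=2.5,interpolation=cv2.INTER_CUBIC))"
```

```text
[-4.07656661e-01  1.41302108e-01  2.09421130e+00  9.26557575e-05
  9.04051327e-01 -1.65543486e-01]
0.68 [ 0.64259611 -0.20145397  0.02040768]
0.61 [ 0.68993386 -0.11423787  0.01468147]
0.47 [ 0.47173881 -0.17138066  0.01865025]
```

View pics/t9.png

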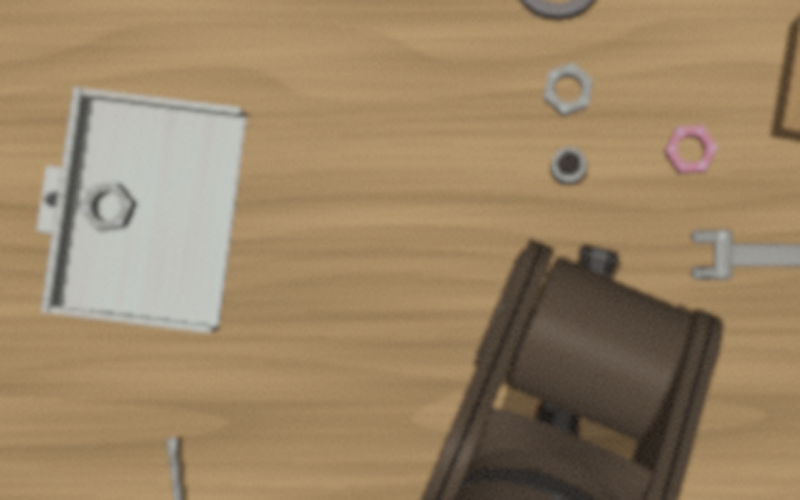

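```bash
python3 -m inch '{"hand":[0,0,0,0,0,0,0,0,0,0,0,0],"slide":[[3,-30,0],[3,-40,0],[3,-40,0],[3,-40,0],[3,-40,0],[3,-40,0],[3,-40,0],[3,-40,0],[3,-40,0],[3,-40,0],[3,-40,0],[3,-40,0]],"spin":[0,-7,-14,-21,-28,-35,-42,-49,-56,-63,-70,-77]}'
python3 -m inch '{"hand":[0,0,0,0,0],"slide":[[0,0,0],[0,0,0],[0,0,0],[0,0,0],[0,0,0]],"spin":[-7,-13,-13,-13,-13]}'
python3 -c "
from h import *
s=read_state();print(R.from_quat(s['ee_rot']).as_matrix().round(3))
to(.4995,-.109,-.018)
im=camera('scene')[150:270,260:400];cv2.imwrite('pics/z10.png',cv2.resize(im[:,:,::-1],None,fx=5,fy=5,interpolation=cv2.INTER_CUBIC))"
```

```text
t: 13.23
tcp_pos: [0.4987, -0.1094, 0.0743]
ee_rot: [0.688, -0.162, 0.163, -0.688]
force: [0.1, -0.2, -0.2]
opening: -0.004
t: 13.65
tcp_pos: [0.4983, -0.1092, 0.0736]
ee_rot: [0.702, -0.086, 0.087, -0.702]
force: [0.1, 0.1, -0.7]
opening: -0.008
[[ 0.97   0.001  0.243]
 [-0.243 -0.     0.97 ]
 [ 0.001 -1.    -0.   ]]
tcp [ 0.4983 -0.1092  0.0736] slide [ 1.  91.6  0.5]
push ang 75.92 spin None t 13.65
```

View pics/z10.png

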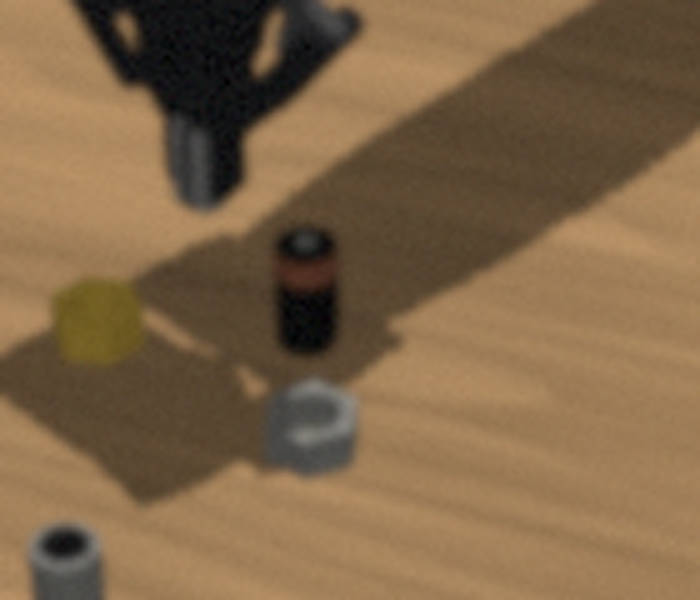

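```bash
python3 -m inch '{"hand":[0,0,0,0,0,0],"slide":[[1,25,0],[1,55,0],[1,80,0],[1,90,0],[1,90,0],[1,90,0]],"spin":[0,0,0,0,0,0]}'
python3 -m inch '{"hand":[0,0,0,0,0,0,0,0,0],"slide":[[0,0,5],[0,0,11],[0,0,17],[0,0,24],[0,0,32],[0,0,40],[0,0,50],[0,0,58],[0,0,62]],"spin":[0,0,0,0,0,0,0,0,0]}'
python3 -c "
from h import *
to(.566,.173,-.018)
im=camera('scene')[150:270,260:400];cv2.imwrite('pics/z11.png',cv2.resize(im[:,:,::-1],None,fx=5,fy=5,interpolation=cv2.INTER_CUBIC))"
```

```text
t: 14.2
tcp_pos: [0.4991, -0.1094, -0.0168]
ee_rot: [-0.702, 0.086, -0.086, 0.702]
force: [-0.0, -0.2, 0.2]
opening: -0.001
t: 14.95
tcp_pos: [0.5151, -0.0487, -0.016]
ee_rot: [0.702, -0.085, 0.086, -0.701]
force: [-1.2, -5.0, 6.3]
opening: 0.003
tcp [ 0.5151 -0.0487 -0.016 ] slide [ -3.7   1.7 227.4]
push ang 76.13 spin None t 14.95
```

View pics/z11.png

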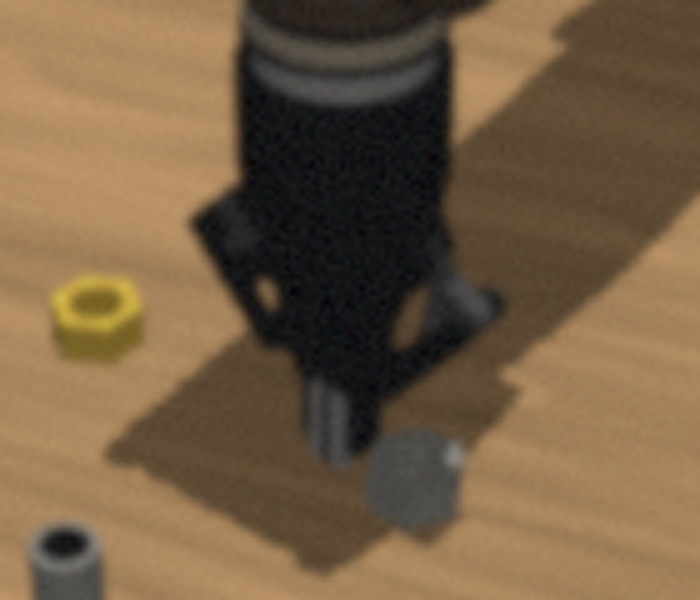

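```bash
python3 -c "
from h import *
print(ray('scene',343,246,.009)); s=read_state();print(s['force'],s['moment'],s['t'])
for n in('nut_a','cell'):
  for r in find_in(n,'scene'): print(n,r['confidence'],w('scene',r['centre']))
im=camera('scene')[215:265,310:370];cv2.imwrite('pics/z12.png',cv2.resize(im[:,:,::-1],None,fx=12,fy=12,interpolation=cv2.INTER_CUBIC))
s=read_state();print(s['force'],s['moment'],s['t'])"
```

```text
[ 0.51849639 -0.01737203  0.009     ]
[-0.85712014 -2.93724202  6.15711504] [-0.43978689  0.17717505  0.04230506] 15.0
nut_a 0.89 [ 0.52551029 -0.02235988  0.01392984]
nut_a 0.8 [0.60865535 0.23681371 0.01573227]
nut_a 0.7 [ 0.69334744 -0.11318681  0.01253668]
nut_a 0.59 [ 0.473382   -0.17511387  0.01347876]
nut_a 0.53 [ 0.64572033 -0.20010806  0.01532311]
[-0.05044015 -1.98245377  4.30259959] [-0.30346648 -0.06138744 -0.00226248] 15.15
```

View pics/z12.png

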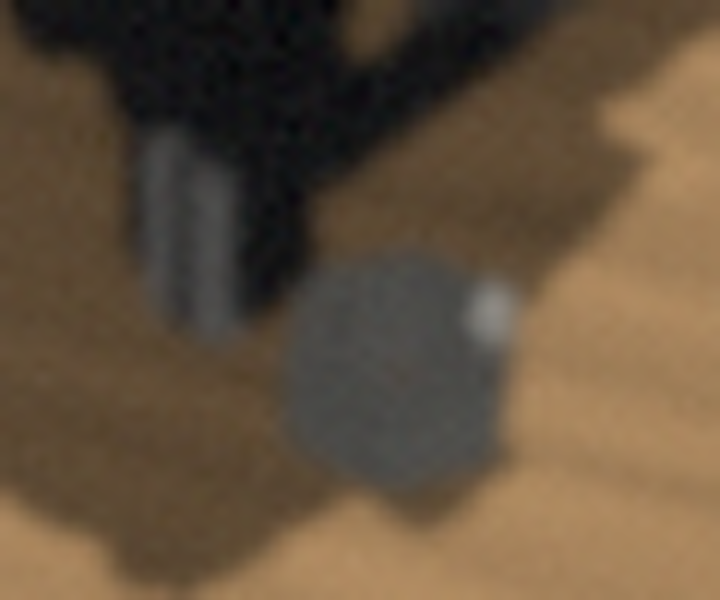

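The sloped back of the shut finger loads the nut downward by about 6 N. I'll back off and go back to the two-finger push, which now has room from the cell.

```bash
python3 -m inch '{"hand":[0,0,0,0,0,0,0.2,0.2,0.2,0.2,0.2,0.2],"slide":[[0,0,-6],[0,0,-14],[0,-30,-14],[0,-60,-14],[0,-75,-14],[0,-75,-14],[0,-75,-14],[0,-75,-14],[0,-75,-14],[0,-75,-14],[0,-75,-14],[0,-75,-14]],"spin":[0,0,0,0,7,14,21,28,35,42,49,56]}'
python3 -m inch '{"hand":[0.2,0.2,0.2,0.2,0.2,0.2,0.2],"slide":[[0,0,0],[0,0,0],[0,0,0],[0,0,0],[0,0,0],[0,0,0],[0,0,0]],"spin":[7,14,21,28,34,34,34]}'
python3 -c "
from h import *
im=camera('scene')
for r in find_in('nut_a','scene'): print(r['confidence'],w('scene',r['centre']))
to(.509,-.062,-.018,-13.7)
im=im[150:270,260:400];cv2.imwrite('pics/z13.png',cv2.resize(im[:,:,::-1],None,fx=5,fy=5,interpolation=cv2.INTER_CUBIC))"
```

```text
t: 16.15
tcp_pos: [0.5093, -0.0627, 0.0568]
ee_rot: [0.578, -0.408, 0.406, -0.578]
force: [0.0, -0.5, 0.3]
opening: 0.199
t: 16.73
tcp_pos: [0.5097, -0.0627, 0.0571]
ee_rot: [-0.436, 0.557, -0.556, 0.436]
force: [0.2, -0.2, 0.2]
opening: 0.203
0.93 [ 0.64545247 -0.19963484  0.01709069]
0.9 [ 0.522673   -0.01925782  0.01282214]
0.87 [ 0.69528761 -0.11145622  0.01315377]
0.84 [0.60468382 0.23787457 0.01375451]
0.66 [ 0.47276399 -0.1717924   0.01312386]
tcp [ 0.5101 -0.0628  0.0575] slide [-0.5 75.5 -1.1]
push ang -13.86 spin -0.16 t 16.8333
```

View pics/z13.png

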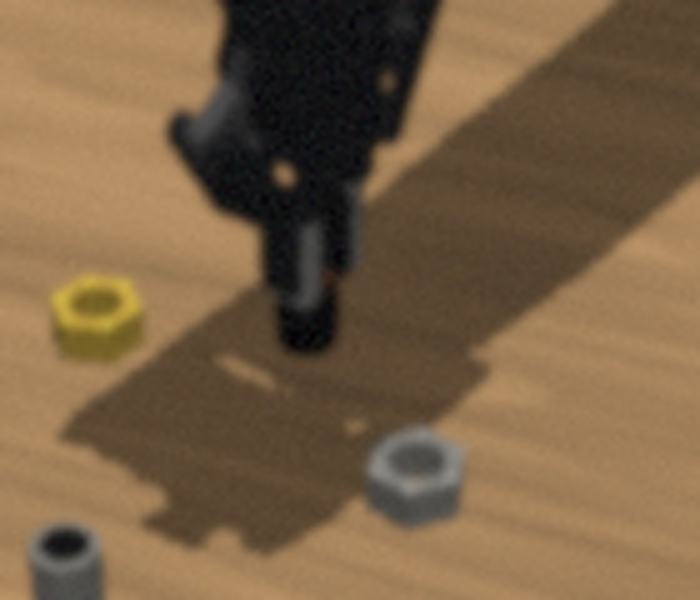

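```bash
python3 -m inch '{"hand":[0.2,0.2,0.2,0.2,0.2],"slide":[[-1,30,0],[-1,60,0],[-1,75,0],[-1,75,0],[-1,75,0]],"spin":[0,0,0,0,0]}'
python3 -m inch '{"hand":[0.2,0.2,0.2,0.2,0.2,0.2,0.2,0.2,0.2,0.2,0.2,0.2],"slide":[[-6,0,0],[-12,0,0],[-18,0,0],[-26,0,0],[-35,0,0],[-45,0,0],[-56,0,0],[-67,0,0],[-78,0,0],[-89,0,0],[-98,0,0],[-105,0,0]],"spin":[0,0,0,0,0,0,0,0,0,0,0,0]}'
python3 -c "
from h import *
to(.568,.179,-.018,-13.7)
im=camera('scene')[180:340,300:520];cv2.imwrite('pics/z14.png',cv2.resize(im[:,:,::-1],None,fx=3.6,fy=3.6,interpolation=cv2.INTER_CUBIC))"
```

```text
t: 17.25
tcp_pos: [0.51, -0.0616, -0.0178]
ee_rot: [-0.436, 0.558, -0.556, 0.435]
force: [0.4, -0.9, -0.4]
opening: 0.198
t: 18.25
tcp_pos: [0.5363, 0.0413, -0.0171]
ee_rot: [-0.436, 0.557, -0.557, 0.436]
force: [0.6, -1.2, 1.6]
opening: 0.204
tcp [ 0.5363  0.0413 -0.0171] slide [-141.2    0.9   -2.4]
push ang -13.91 spin -0.21 t 18.25
```

View pics/z14.png

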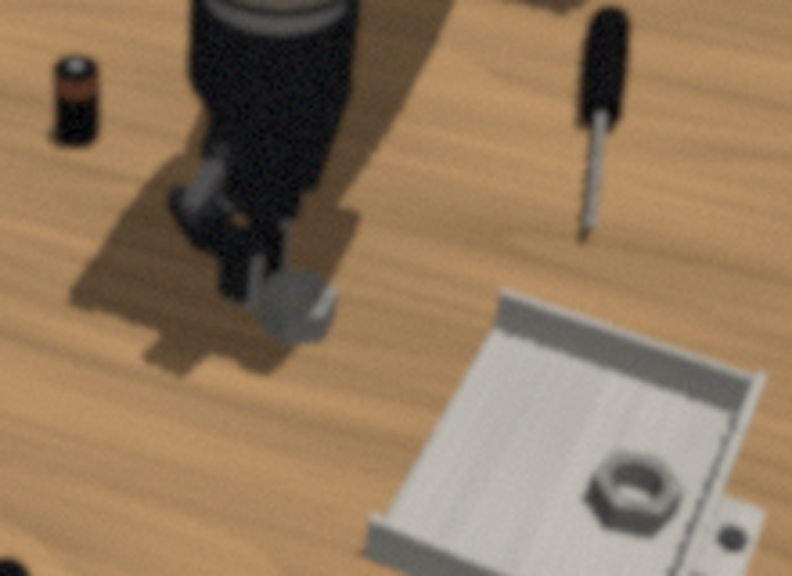

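```bash
python3 -m inch '{"hand":[0.2,0.2,0.2,0.2,0.2,0.2,0.2,0.2,0.2,0.2,0.2,0.2],"slide":[[-8,0,0],[-18,0,0],[-30,0,-1],[-42,0,-1],[-54,0,-1],[-66,0,-2],[-78,0,-2],[-90,0,-2],[-102,0,-2],[-114,0,-2],[-124,0,-2],[-130,0,-2]],"spin":[0,0,0,0,0,0,0,0,0,0,0,0]}'
python3 -m inch '{"hand":[0.2,0.2,0.2,0.2,0.2,0.2,0.2,0.2],"slide":[[-5,0,0],[-10,0,0],[-10,0,0],[-2,0,0],[8,0,0],[8,-40,0],[8,-80,0],[8,-100,0]],"spin":[0,0,0,0,0,0,0,0]}'
python3 -c "
from h import *
im=camera('scene')
for r in find_in('nut_a','scene'): print(r['confidence'],w('scene',r['centre']))
to(.7,-.15,.08,12)
im=im[180:370,260:520];cv2.imwrite('pics/z15.png',cv2.resize(im[:,:,::-1],None,fx=3,fy=3,interpolation=cv2.INTER_CUBIC))"
```

```text
t: 19.3
tcp_pos: [0.5659, 0.1682, -0.017]
ee_rot: [0.436, -0.557, 0.557, -0.436]
force: [-0.1, -0.4, -1.0]
opening: 0.198
t: 19.97
tcp_pos: [0.5655, 0.1577, 0.0872]
ee_rot: [0.434, -0.556, 0.558, -0.437]
force: [1.6, 0.5, 1.4]
opening: 0.196
0.86 [0.58418552 0.20091192 0.01245368]
0.83 [ 0.69557652 -0.11164392  0.01371171]
0.82 [0.60585003 0.23638558 0.01680785]
0.76 [ 0.47430583 -0.17058368  0.0128755 ]
0.67 [ 0.6454415  -0.19847365  0.01574849]
0.67 [0.81119993 0.0373927  0.0534465 ]
tcp [0.5673 0.158  0.0886] slide [266.7   9.7 203.3]
push ang -14.03 spin -26.03 t 20.0667
```

View pics/z15.png

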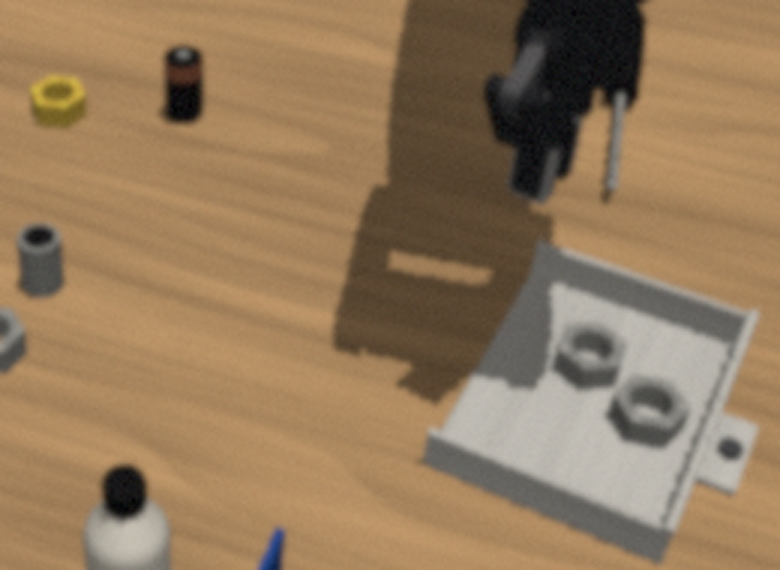

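```bash
python3 -c "
from h import *
to(.6995,-.154,.08,12)"
python3 -m inch '{"hand":[0.2,0.2,0.2,0.2,0.2,0.2,0.2,0.2,0.2,0.2,0.2,0.2],"slide":[[32,0,25],[64,0,48],[96,0,72],[128,0,96],[160,0,120],[192,0,145],[224,0,169],[250,5,190],[270,10,203],[270,10,203],[270,10,203],[270,10,203]],"spin":[0,0,0,-3,-8,-14,-20,-26,-26,-26,-26,-26]}'
python3 -c "
from h import *
to(.6995,-.154,.04,12)"
```

```text
tcp [0.5673 0.158  0.0886] slide [270.7   9.7 203.8]
push ang -14.03 spin -26.03 t 20.0667
t: 21.07
tcp_pos: [0.694, -0.1519, 0.0714]
ee_rot: [0.55, -0.446, 0.444, -0.549]
force: [0.5, 0.2, 0.6]
opening: 0.198
tcp [ 0.694  -0.1519  0.0714] slide [ 3.3 31.4  5. ]
push ang 11.98 spin -0.02 t 21.0667
```

```bash
python3 -m inch '{"hand":[0.2,0.2,0.2,0.2],"slide":[[2,15,4],[2,30,4],[2,31,4],[2,31,4]],"spin":[0,0,0,0]}'
python3 -c "
from h import *
to(.6995,-.154,-.018,12)
im=camera('scene')[180:340,180:400];cv2.imwrite('pics/z16.png',cv2.resize(im[:,:,::-1],None,fx=3.6,fy=3.6,interpolation=cv2.INTER_CUBIC))"
```

```text
t: 21.4
tcp_pos: [0.6978, -0.1514, 0.0395]
ee_rot: [0.55, -0.446, 0.443, -0.549]
force: [-0.5, 1.4, 0.8]
opening: 0.199
tcp [ 0.6978 -0.1514  0.0395] slide [ 3.  57.5  1.4]
push ang 12.11 spin 0.11 t 21.4
```

View pics/z16.png

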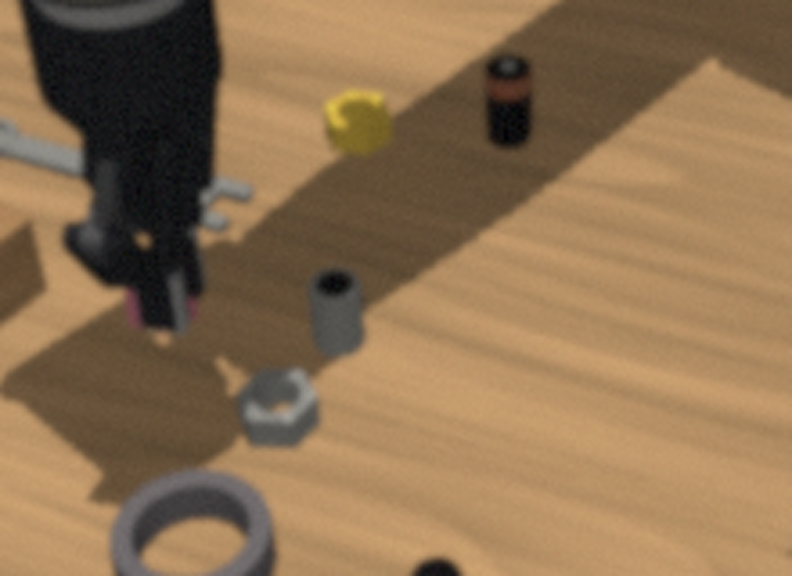

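```bash
python3 -m inch '{"hand":[0.2,0.2,0.2,0.2,0.2],"slide":[[3,20,1],[3,45,1],[3,57,1],[3,57,1],[3,57,1]],"spin":[0,0,0,0,0]}'
python3 -m inch '{"hand":[0.2,0.2,0.2,0.2,0.2,0.2,0.2,0.2,0.2,0.2],"slide":[[-5,0,0],[-10,0,0],[-16,0,0],[-23,0,0],[-31,0,0],[-40,0,0],[-50,0,0],[-60,0,0],[-70,0,0],[-76,0,0]],"spin":[0,0,0,0,0,0,0,0,0,0]}'
python3 -c "
from h import *
to(.6325,.163,-.018,12)
im=camera('scene')[180:340,180:400];cv2.imwrite('pics/z17.png',cv2.resize(im[:,:,::-1],None,fx=3.6,fy=3.6,interpolation=cv2.INTER_CUBIC))"
```

```text
t: 21.87
tcp_pos: [0.7009, -0.1554, -0.0155]
ee_rot: [0.55, -0.445, 0.444, -0.55]
force: [1.5, 0.9, -0.1]
opening: 0.199
t: 22.7
tcp_pos: [0.6854, -0.08, -0.0148]
ee_rot: [-0.55, 0.444, -0.445, 0.55]
force: [1.4, -1.8, 1.5]
opening: 0.2
tcp [ 0.6854 -0.08   -0.0148] slide [-248.7    3.2   -0.8]
push ang 12.09 spin 0.09 t 22.7
```

View pics/z17.png

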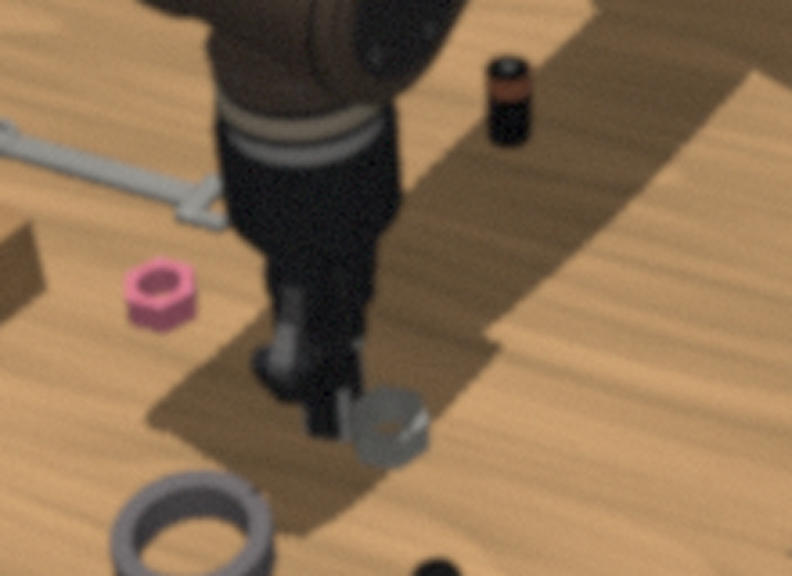

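```bash
python3 -m inch '{"hand":[0.2,0.2,0.2,0.2,0.2,0.2,0.2,0.2,0.2,0.2,0.2,0.2],"slide":[[-8,1,0],[-18,2,0],[-28,2,0],[-38,2,0],[-48,2,0],[-58,2,0],[-68,2,0],[-78,2,0],[-88,2,0],[-98,2,0],[-108,2,0],[-115,2,0]],"spin":[0,0,0,0,0,0,0,0,0,0,0,0]}'
python3 -c "
from h import *
print(ray('scene',288.3,298.9,.009))
to(.6325,.163,-.018,12)
im=camera('scene')[180:370,240:500];cv2.imwrite('pics/z18.png',cv2.resize(im[:,:,::-1],None,fx=3,fy=3,interpolation=cv2.INTER_CUBIC))"
```

```text
t: 23.75
tcp_pos: [0.661, 0.0323, -0.0172]
ee_rot: [0.55, -0.445, 0.444, -0.55]
force: [0.1, -0.6, 0.0]
opening: 0.194
[ 0.67983118 -0.05475491  0.009     ]
tcp [ 0.661   0.0323 -0.0172] slide [-133.7    0.8   -0.6]
push ang 12.08 spin 0.08 t 23.75
```

View pics/z18.png

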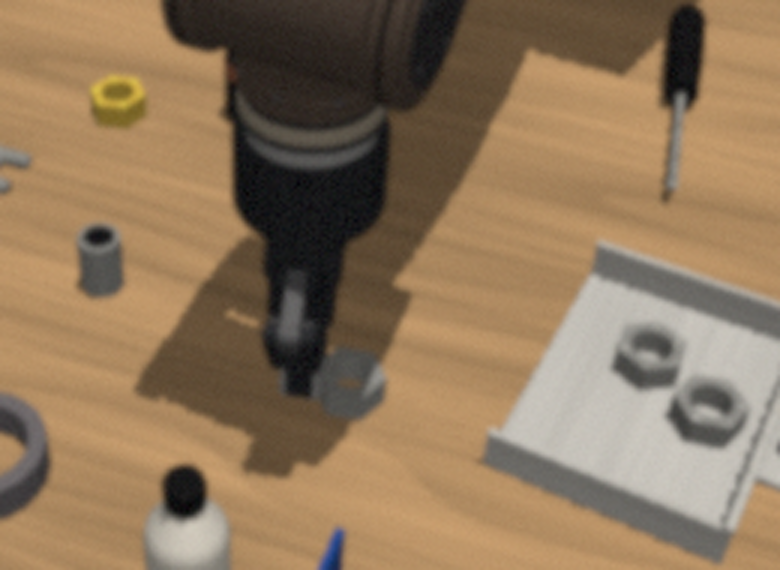

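```bash
python3 -m inch '{"hand":[0.2,0.2,0.2,0.2,0.2,0.2,0.2,0.2,0.2],"slide":[[-8,0,0],[-18,0,0],[-28,0,0],[-38,0,0],[-48,0,0],[-58,0,0],[-68,0,0],[-76,0,0],[-82,0,0]],"spin":[0,0,0,0,0,0,0,0,0]}'
python3 -c "
from h import *
print(ray('scene',356.7,308.3,.009))
to(.6325,.163,-.018,12)
im=camera('scene')[210:370,320:540];cv2.imwrite('pics/z19.png',cv2.resize(im[:,:,::-1],None,fx=3.6,fy=3.6,interpolation=cv2.INTER_CUBIC))"
```

```text
t: 24.55
tcp_pos: [0.6441, 0.1123, -0.0171]
ee_rot: [0.55, -0.445, 0.445, -0.55]
force: [0.1, -0.3, 0.2]
opening: 0.205
[0.6564077  0.05747301 0.009     ]
tcp [ 0.6441  0.1123 -0.0171] slide [-52.    0.9  -0.8]
push ang 12.08 spin 0.08 t 24.55
```

View pics/z19.png

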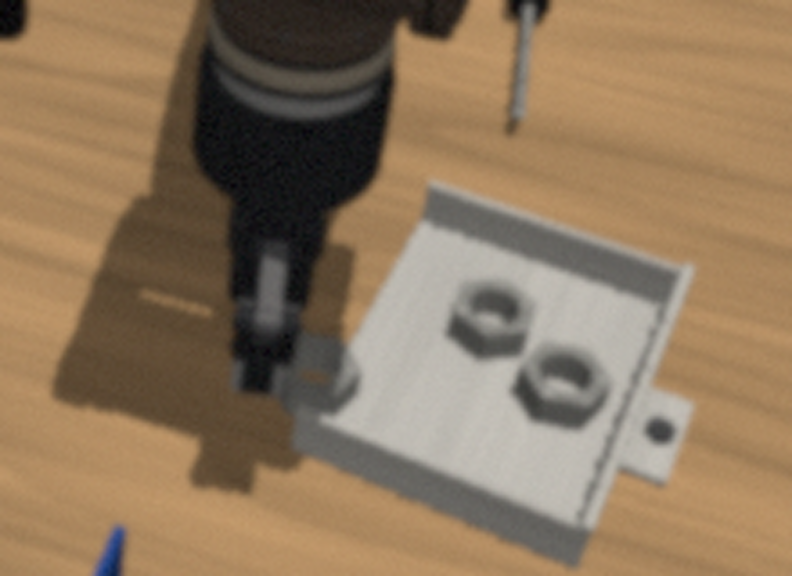

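```bash
python3 -m inch '{"hand":[0.2,0.2,0.2,0.2,0.2,0.2,0.2,0.2],"slide":[[-6,0,-1],[-13,0,-1],[-21,0,-2],[-29,0,-2],[-37,0,-2],[-45,0,-2],[-50,0,-2],[-50,0,-2]],"spin":[0,0,0,0,0,0,0,0]}'
python3 -m inch '{"hand":[0.2,0.2,0.2,0.2,0.2,0.2,0.2],"slide":[[6,0,0],[14,0,0],[20,-5,0],[20,-40,0],[20,-80,0],[20,-110,0],[20,-110,0]],"spin":[0,0,0,0,0,0,0]}'
python3 -c "
from h import *
im=camera('scene')
for r in find_in('nut_a','scene'): print(r['confidence'],w('scene',r['centre']))
im=im[210:370,320:540];cv2.imwrite('pics/z20.png',cv2.resize(im[:,:,::-1],None,fx=3.6,fy=3.6,interpolation=cv2.INTER_CUBIC))"
```

```text
t: 25.27
tcp_pos: [0.6317, 0.161, -0.017]
ee_rot: [-0.55, 0.445, -0.444, 0.55]
force: [-0.1, -0.1, -0.2]
opening: 0.198
t: 25.85
tcp_pos: [0.6422, 0.1392, 0.1026]
ee_rot: [-0.546, 0.441, -0.449, 0.553]
force: [0.7, 0.6, 1.1]
opening: 0.198
0.95 [0.58435473 0.20231492 0.01328612]
0.74 [ 0.4752112  -0.17240083  0.01170577]
0.65 [0.6347009  0.17962787 0.01523318]
0.58 [0.61291336 0.23765685 0.01474309]
0.58 [ 0.64450549 -0.19836542  0.01453104]
```

View pics/z20.png

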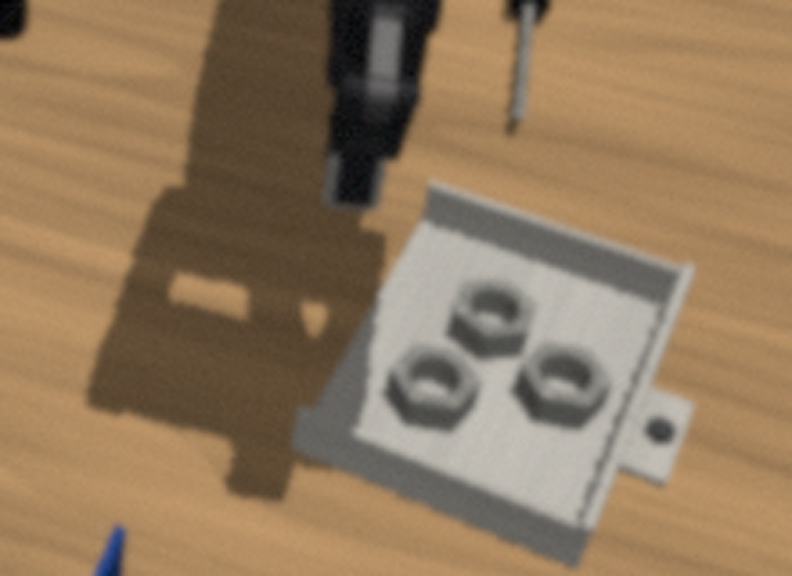

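```bash
python3 -m inch '{"hand":[0.2,0.2,0.2,0.2,0.2,0.2,0.2,0.2,0.2,0.2],"slide":[[30,-20,0],[60,-40,0],[95,-60,0],[130,-60,0],[165,-60,0],[200,-60,0],[235,-60,0],[260,-60,0],[270,-60,0],[270,-60,0]],"spin":[0,0,0,0,0,0,0,0,0,0]}'
python3 -c "
from h import *
e=np.array([.116,.993,0]);n=np.array([-.993,.116,0]);c=np.array([.600,.207,0])
im=camera('top');camera('scene')
for k in('top','scene'):
 for nm in('nut_a','socket','cell','tape','glue','driver','wrench','carton'):
  for r in find_in(nm,k)[:5 if nm=='nut_a' else 1]:
   p=w(k,r['centre']);print(k,nm,round(r['confidence'],2),p.round(3),'pan',((p-c)@e).round(3),((p-c)@n).round(3))
cv2.imwrite('pics/t20.png',cv2.resize(im[:,:,::-1],None,fx=1.25,fy=1.25))"
```

```text
t: 26.78
tcp_pos: [0.6916, -0.1267, 0.1505]
ee_rot: [0.549, -0.447, 0.445, -0.548]
force: [-0.9, 0.6, 0.1]
opening: 0.199
top nut_a 0.76 [0.607 0.238 0.022] pan 0.031 -0.003
top nut_a 0.66 [0.577 0.204 0.018] pan -0.005 0.022
top nut_a 0.6 [0.626 0.181 0.017] pan -0.022 -0.029
top socket 0.24 [ 0.559 -0.285  0.013] pan -0.494 -0.016
top glue 0.91 [0.794 0.026 0.066] pan -0.157 -0.213
top driver 0.56 [0.292 0.178 0.026] pan -0.064 0.303
top wrench 0.9 [ 0.56  -0.285  0.017] pan -0.494 -0.017
top carton 0.69 [ 0.684 -0.299  0.051] pan -0.493 -0.142
scene nut_a 0.78 [ 0.647 -0.198  0.013] pan -0.396 -0.093
scene nut_a 0.76 [ 0.474 -0.172  0.012] pan -0.391 0.081
scene nut_a 0.71 [0.58  0.202 0.012] pan -0.007 0.02
scene nut_a 0.62 [0.612 0.238 0.016] pan 0.032 -0.009
scene socket 0.84 [ 0.638 -0.108  0.024] pan -0.308 -0.074
scene cell 0.66 [ 0.448 -0.091  0.03 ] pan -0.314 0.116
scene tape 0.8 [ 0.78  -0.098  0.024] pan -0.282 -0.214
scene glue 0.96 [0.815 0.039 0.054] pan -0.141 -0.233
scene driver 0.83 [0.309 0.175 0.019] pan -0.065 0.285
scene wrench 0.58 [ 0.559 -0.281  0.003] pan -0.49 -0.015
scene carton 0.73 [ 0.704 -0.29   0.048] pan -0.481 -0.161
```

View pics/t20.png

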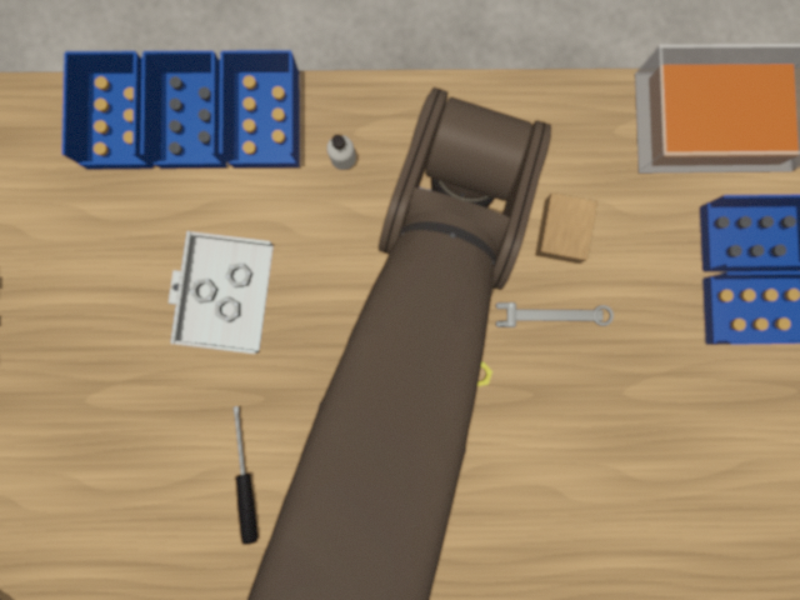

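All three nuts lie clearly inside the pan in the top view. At crop scale they are at (206,290), (230,309) and (240,275). The bystanders read as before and nothing is touching the arm, so I'm handing in.

```bash
python3 -c "
from bench import *
print(hand_in())"
```

```text
the job is handed in; nothing more can be done
None
```

All three steel nuts are in the catch pan, swept there one at a time with the fingertips. I handed the job in at about 27 s of the 72 s allowed; `hand_in()` gave no verdict.

- **Nut positions:** The last top-camera check put the centres at (+31, −3), (−5, +22) and (−22, −29) mm in the pan frame. All are inside the limits; the tightest has about 20 mm to spare at the mouth.
- **Bystanders:** In the last scene picture the socket and cell were found at their starting positions. The tape, glue bottle and driver also read within a few mm of their first positions. I took no network reading of the wrench and carton at the start, so I only compared those two by eye in the pictures.
- **Fingertip height:** The fingertips sat about 22 mm above where the reported TCP put them. The first pass went over the middle nut without moving it. I saw this in the images and corrected for it: lowered to a reported −22 mm, the tips looked to be at bench level, though no contact force registered.
- **One push abandoned:** Pushing with the sloped back of the shut fingers, to stay clear of the cell, loaded one nut downward by about 6 N. I stopped and finished with two slightly open fingertips.
- **Failed readings:** In the final check the top camera gave a weak, false socket reading on the wrench, because the arm hid the socket. The scene camera missed the nut nearest the mouth, but the top camera and the previous scene picture both showed it in the pan.

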